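# Fit the lamp relay and show the main fuse

### The arm

A 7-joint arm with a two-finger parallel gripper is mounted at the origin on the work surface. World frame = base frame: x ahead of the robot, y to its left, z up, the work surface at z = 0. Lengths are in m, angles in rad, forces in N, time in s.
With the tool pointing down it reaches from about 0.4 to 0.85 m from the base axis. Payload 10.4 kg.
Tool frame: the origin (TCP) lies at the very end of the fingers, on their centre line; the grasp point (between the pads) lies 19 mm behind it (grip_point_offset is the distance from the TCP to the grasp point, in m); z points along the fingers, y is the line along which they close (so a half turn about z gives the same grasp; the last joint's range is limited). The gripper opens to 87 mm and grips with 3 to 60 N. Pads are 19 mm wide; open, the fingers measure 117 mm over their backs; the gripper's body (75 mm by 190 mm) begins 51 mm behind the grasp point.
Start: joints at [-1.357, 0.332, -0.065, 1.46, 0.022, 1.35, -0.088], TCP at [0.147, 0.608, 0.223] pointing down, gripper open.
Joint ranges: [-2.6, 2.6], [-0.5, 2.12], [-1.47, 1.34], [0.16, 2.42], [-1.27, 4.41], [0.06, 2.06], [-2.6, 2.6]. Speed limits (rad/s): [2.22, 2.22, 2.79, 2.79, 3.14, 3.14, 3.14].

### API

Orientations are given as a unit quaternion [x, y, z, w].
In Python, from bench import * gives the robot as it stands.
- The arm moves only by the tool play_rows, never from a script. Its argument "increments" is text: rows parted by semicolons, each of 7 numbers parted by spaces: the turn, a rotation vector about the tool's x, y, z in rad, then the shift along the tool's x, y, z in m, then the opening, from 0 (shut) to 1 (fully open). A call has 1 to 8 rows; each row is the pose to reach, as a shift and turn from the pose commanded when the call began, along the tool's axes at that moment; what a row does not reach only later rows make up. A row lasts 1/10 s, in which the tool goes at most 50 mm and 8.59 degrees, less where a joint would pass 70% of its speed; a pose out of reach is approached as far as the arm can. A call with a gripper value outside its range is refused whole. The fingers move at their own pace and stop on an object; "grip_force" is the grip in N (left out, the last holds). Time passes only in rows, so rows that repeat a pose let the fingers close. It gives the time, the measured TCP pose, the force, the opening and the grip force at its end, in the units of the state.
- read_state(): the state, without advancing time (a new reading comes with each control period).
- camera(name): name is "scene" or "top" or "wrist"; returns a dict with "color" (420x560x3 uint8, red, green, blue), "fx", "fy", "cx", "cy" (pixels), "k1" (the pictures are not rectified: a ray, as slopes to the right and down, at radius r is drawn at 1 + k1 r^2 times it, then the intrinsics apply), "camera_from_world" (4x4, takes a point from world to camera coordinates); the wrist camera has in their place "mount" (4x4, takes a point from camera to tool coordinates, whose origin is the TCP and whose axes are the flange's). Camera axes: x right, y down, z forward; pixel columns grow to the right and rows downward; lengths in m; the calibration is good to about 2 mm. A picture is of the moment at which its call begins: read the wrist's pose just before it. There is no depth.
- close_job(): hands the job in; it is judged then, once.
The state is a dict: "time": time; "joint_positions": joint angles; "joint_vel": joint speeds; "joint_torque": joint torques, N m; "ee_pos": TCP position; "eef_rot": TCP orientation; "ft_force": force on the tool from outside, world axes, zero at the start; "torque": the same for the moment, N m; "width": finger opening in m; "grip_force": force on a finger pad.
Only numpy, scipy, OpenCV 4.12 (cv2) and the standard library are available. Lean on these libraries where they do the work, as an engineer would, in place of code of your own. Each camera call takes 0.05 s, during which the arm holds its last target. There are 200 camera calls.

### The job

The driving-lamp circuit is dead: first plug the new green relay fully home, flush and square, into the empty white-rimmed socket of the relay box and let go of it. Then lift the black cover flap by its red tab and swing it right back so that it stays open, draw the yellow main fuse insert straight up out of its slot, and finish while still holding it in the gripper: upright and still, clear of the box, with its underside more than 20 cm above the bench, so that I can look at its link. Leave the flap open, and leave the scorched old relay, the lamp and the carton where they are.

Things in the scene. Friction and masses are not known exactly. Their poses are not given: they have to be found in the camera images.
- fusebox: Relay and fuse box screwed to the bench, 150 (x) x 238 (y) x 62 mm; origin at the centre of its underside. +y half: grey relay deck, top 56 mm above the bench; beyond the empty socket (x over 0) stand two fitted relays 34 mm tall and, at y 16 and 104 mm, rows of fuses 9 mm tall. -y half: fuse well (inside 142 x 110 mm) under the flap; the insert stands in a slot block 60 x 32 mm in its middle
- socket (a point): Centre of the mouth of the empty relay socket (white rim), 56 mm above the bench, at x -34, y 60 mm in the box's frame; axes as the box's. Hole 25.6 (x) x 17.6 (y) mm, 17 deep, clear on its y sides; fitted relay 13 mm from the seated one in +x. Sprung terminals on the y flanks pinch the plug foot with 2 N each: the relay will not drop in, it takes a push of 5 to 10 N down to the stop
- relay: New relay: green block 32 (x) x 26 (y) x 34 mm high, white mark on top, on a black plug foot 24 (x) x 16 (y) x 14 mm, lower edge tapered 1.5 mm. Origin at the centre of the foot's underside, z up; 48 mm high in all, 30 to 65 g; starts standing on its foot on the bench. Seated, the green block rests on the deck, origin 14 mm below the mouth, x axis along the box's x, either way round
- flap (a joint): Cover flap opening, rad: 0 shut (may start a little ajar), 1.57 upright, stop at 1.9 leaning outward. The hinge runs along the box's x axis on its outer -y edge: the free edge next to the relay deck goes up and over towards -y. Stiff hinge: the flap (70 g) stays at any angle where it is left; about 2 N at the tab moves it. Flap 152 x 120 x 4 mm
- flap_tab (a point): Grip point on the flap's red tab, 8 mm below its tip. The tab is a rib 12 mm thick (along the box's x), 30 mm long (from hinge towards free edge), 32 mm tall, upright on the flap's upper face at mid length; free all round. The point lies 85 mm from the hinge axis along the flap, 26 mm above the hinge plane (24 mm above the flap's upper face), and turns with the flap
- flap_hinge (a point): Middle of the hinge axis, in the box's frame at x 0, y -119 mm, 65 mm above the bench; its y axis points along the flap from hinge to free edge
- insert: Main fuse insert, hidden under the flap: yellow block 44 (x) x 20 (y) x 34 mm high, amber window on each y face, on a black foot 38 x 14 x 16 mm in the slot. Origin at the centre of the foot's underside, z up; x axis along the box's x; 40 to 85 g. Seated: origin 10 mm, yellow block 26 to 60 mm above the bench, 44 mm free on each y side above the slot block; pull straight up, 2 to 6 N
- slot (a point): Centre of the mouth of the insert's slot, 26 mm above the bench (top of the slot block), at x 0, y -60 mm in the box's frame; slot 39.6 x 15.6 mm, 18 deep, axes as the box's
- old_relay: The old relay that came out of the socket: same shape and size as the new one but scorched dark brown, standing loose on the bench; origin at the centre of its underside. Leave it
- lamp: Chrome driving lamp lying face up, 98 mm across, 50 mm high; origin at the centre of its underside. Leave it
- carton: Closed brown carton 75 x 95 x 60 mm high; origin at the centre of its underside. Leave it

How it is judged:
On the way, in this order (a step that is already met when the one before it is completed fails the run):
1. the green relay is plugged fully home in the socket and let go, with the flap not yet opened (z of relay in the frame of socket below -0.012 m and horizontal distance between relay and socket below 0.004 m and angle between the x axis of relay and the x axis of fusebox, either way round below 0.1 rad and angle between relay's own z axis and vertical below 0.08 rad and contact force between the fingers and relay below 0.1 N and value of joint flap below 0.4 rad), for 0.2 s.
2. the flap stands open by itself, more than 1.3 rad, let go, with the insert still in its slot (value of joint flap above 1.3 rad and contact force between the arm and fusebox below 0.2 N and z of insert in the frame of slot below -0.008 m), for 0.2 s.
3. the insert is drawn out of its slot in the gripper (z of insert in the frame of slot above 0.01 m and contact force between the fingers and insert above 1 N), for 0.1 s.
At the end, for the whole second after the job is handed in: insert held in the fingers, underside over 200 mm above the bench, upright within 0.35 rad, slower than 30 mm/s, touching no part of the box; flap open over 1.3 rad; green relay in the socket within 2 mm of home, 4 mm of centre, 0.1 rad of square, 0.08 rad of upright (height (world z) of insert above 0.2 m and angle between insert's own z axis and vertical below 0.35 rad and linear speed of insert below 0.03 m/s and contact force between the fingers and insert above 1 N and contact force between insert and fusebox below 0.05 N and value of joint flap above 1.3 rad and z of relay in the frame of socket below -0.012 m and horizontal distance between relay and socket below 0.004 m and angle between the x axis of relay and the x axis of fusebox, either way round below 0.1 rad and angle between relay's own z axis and vertical below 0.08 rad); the arm keeps its last pose, push and grip.
It fails at once if the old relay, the lamp or the carton is moved by more than 20 mm (distance of any of old_relay, lamp, carton from where it was at the start of the episode above 0.02 m).
It also fails if it takes over 72 s, if anything falls off the work surface, if the arm or the gripper's body presses on something with over 40 N, if the wrist force passes 120 N, or if a joint passes its speed limit or range.

## Working session

There is one attempt and no reset: what is moved stays moved. The work goes in short steps, Python scripts to look and compute and a tool call to move; the robot and the scene stay as the last step left them, time stands still between calls to the robot, and variables do not carry over. Pictures are saved under pics/ and viewed, at most 10 in all, crops included, and the job is handed in when it is done.

Besides the shell and the picture viewer there is one more tool, called after "Emit:" in YAML: its name, and indented under it one key for each argument. play_rows: Moves the arm, as the interface text tells. Its arguments: {"type":"object","properties":{"increments":{"type":"string"},"grip_force":{"type":"number"}},"required":["increments"]}

```bash
mkdir -p pics; ls; python3 - <<'E'
from bench import *
import cv2,json
s=read_state(); print({k:s[k] for k in s})
for n in ("scene","top","wrist"):
    c=camera(n); cv2.imwrite(f"pics/{n}0.png",c["color"][:,:,::-1])
    print(n,{k:(v.tolist() if hasattr(v,'tolist') else v) for k,v in c.items() if k!="color"})
E
```

```text
pics
{'time': 0.0, 'joint_positions': array([-1.35662773,  0.33283785, -0.0647196 ,  1.46096022,  0.02161555,
        1.34987173, -0.08851164]), 'joint_vel': array([ 0.00113424, -0.0015301 ,  0.00013489, -0.00150542,  0.00221097,
       -0.00064238,  0.00077314]), 'joint_torque': array([-3.88563885e-04, -6.23269773e+01,  2.43245991e-02, -3.89879537e+01,
       -6.14151056e-02,  4.01107210e-02,  1.31222923e-04]), 'ee_pos': array([0.14651035, 0.60718816, 0.2217662 ]), 'eef_rot': array([ 1.18092204e-01,  9.93002394e-01, -6.88976981e-04, -4.50184798e-05]), 'ft_force': array([ 0.37755951, -0.89174235,  0.0100377 ]), 'torque': array([-0.00427816,  0.02807296, -0.01413024]), 'grip_force': 0.0, 'width': 0.0868226039257321}
scene {'fx': 536.3047966081343, 'fy': 536.3047966081343, 'cx': 279.966234025706, 'cy': 205.6368025493683, 'k1': -0.02773424866009714, 'camera_from_world': [[-0.815869769423793, 0.5782219049199105, -0.003993496107003028, 0.4345778469911199], [0.4976322031211089, 0.6986071727153033, -0.5141110859022222, -0.2248479953876589], [-0.2944804064062637, -0.4214349853791452, -0.8577
[... 229 characters left out ...]
25023, -0.9992271242749831, -0.02795665562305135, 0.0045827777528730995], [-0.9890556777248065, -0.023275354083220814, -0.14569531307706488, 0.5601904540898286], [0.1449320076477297, 0.03167667920487033, -0.9889344271253531, 1.090727694458468], [0.0, 0.0, 0.0, 1.0]]}
wrist {'fx': 302.970822171929, 'fy': 302.970822171929, 'cx': 281.18511808040387, 'cy': 208.6364575784373, 'k1': -0.00625010005166128, 'mount': [[0.0007814645841721709, -0.9522670949470337, -0.3052650802077407, 0.0855940310410896], [0.9999996354843975, 0.0006391483148326335, 0.0005661452996613777, 0.0010214875525437206], [-0.0003440118782344884, -0.3052654113563576, 0.9522672473025935, -0.1625205399154517], [0.0, 0.0, 0.0, 1.0]]}
```

View pics/top0.png

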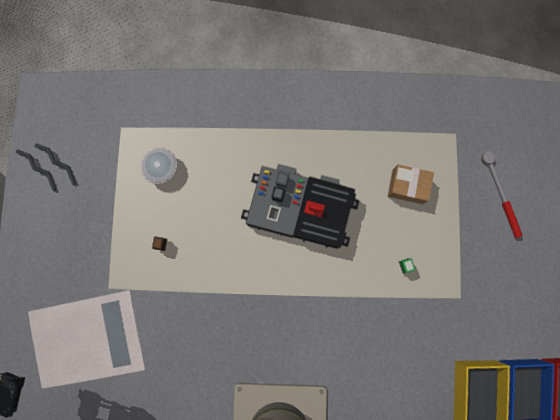

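View pics/scene0.png

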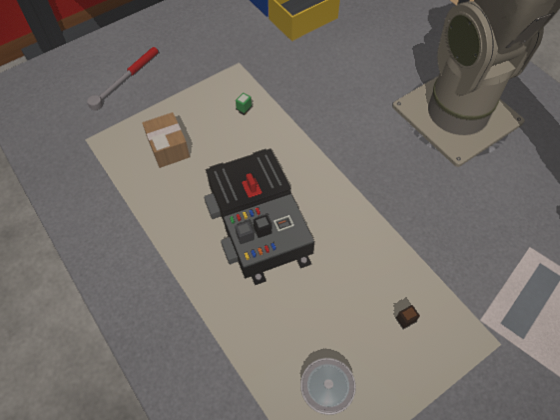

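Top view: green relay near (408,266), white-rim socket (273,213), red tab (315,209), and the arm out of frame to the left. I'll localise these by colour next.

```bash
cat > h.py <<'E'
from bench import *
import numpy as np, cv2
from scipy.spatial.transform import Rotation as R
def cam(name):
    s=read_state(); c=camera(name)
    if name=="wrist":
        T=np.eye(4); T[:3,:3]=R.from_quat(s["eef_rot"]).as_matrix(); T[:3,3]=s["ee_pos"]
        c["W"]=T@np.array(c["mount"])
    else: c["W"]=np.linalg.inv(np.array(c["camera_from_world"]))
    return c
def unproj(c,uv,z):
    "pixel -> world at height z"
    d=(np.atleast_2d(uv)-[c["cx"],c["cy"]])/[c["fx"],c["fy"]]
    u=d.copy()
    for _ in range(10): u=d/(1+c["k1"]*(u**2).sum(1,keepdims=True))
    r=np.c_[u,np.ones(len(u))]@c["W"][:3,:3].T; o=c["W"][:3,3]
    return o+r*((z-o[2])/r[:,2:])
def proj(c,P):
    p=(np.atleast_2d(P)-c["W"][:3,3])@c["W"][:3,:3]; u=p[:,:2]/p[:,2:]
    return u*(1+c["k1"]*(u**2).sum(1,keepdims=True))*[c["fx"],c["fy"]]+[c["cx"],c["cy"]]
def blobs(mask,amin=15):
    n,l,st,ce=cv2.connectedComponentsWithStats(mask.astype(np.uint8))
    return [(st[i,4],ce[i],l==i) for i in np.argsort(-st[:,4]) if i>0 and st[i,4]>=amin and st[i,4]<60000]
def to_tool(target,yaw=None):
    "shift in tool axes to world TCP target (from measured pose); yaw = wanted world direction of tool y (mod pi)"
    s=read_state(); M=R.from_quat(s["eef_rot"])
    out=M.inv().apply(np.array(target)-s["ee_pos"])
    print("shift",out.round(4))
    if yaw is not None:
        y=M.as_matrix()[:,1]; a=np.arctan2(y[1],y[0]); d=(yaw-a+np.pi/2)%np.pi-np.pi/2
        print("turn tool z",round(-d,4))   # tool z points down
def masks(c):
    h=cv2.cvtColor(c["color"],cv2.COLOR_RGB2HSV).astype(int); H,S,V=h[...,0],h[...,1],h[...,2]
    return dict(green=(abs(H-70)<20)&(S>90)&(V>50),red=((H<8)|(H>172))&(S>150)&(V>70),white=(S<40)&(V>170))
E
python3 - <<'E'
from h import *
for n in ("top","scene"):
    c=cam(n); m=masks(c)
    for k,z in (("green",.04),("red",.09),("white",.056)):
        for a,ce,_ in blobs(m[k])[:6]: print(n,k,a,ce.round(1),unproj(c,ce,z)[0].round(3))
E
```

```text
top green 82 [405.7 266. ] [ 0.419 -0.305  0.04 ]
top red 311 [554.9 385.2] [ 0.129 -0.674  0.09 ]
top red 277 [511.9 219.2] [ 0.536 -0.562  0.09 ]
top red 243 [313.9 208.3] [ 0.552 -0.071  0.09 ]
top white 23285 [200.8 214.1] [0.535 0.209 0.056]
top white 5911 [ 84.5 339.5] [0.21  0.493 0.056]
top white 366 [409.2 178.5] [ 0.638 -0.312  0.056]
top white 49 [408.6 265.2] [ 0.421 -0.308  0.056]
top white 31 [ 44.6 342.5] [0.194 0.602 0.056]
top white 28 [156.5 163.8] [0.663 0.332 0.056]
scene green 143 [243.5 104.7] [ 0.428 -0.299  0.04 ]
scene green 20 [231.6 219. ] [ 0.62  -0.051  0.04 ]
scene red 1010 [11.7 21.6] [ 0.779 -0.844  0.09 ]
scene red 634 [70.6  6.6] [ 0.632 -0.807  0.09 ]
scene red 280 [251.1 186. ] [ 0.557 -0.067  0.09 ]
scene red 256 [142.9  59.9] [ 0.569 -0.521  0.09 ]
scene red 19 [257.5 210.7] [ 0.58 -0.01  0.09]
scene red 18 [266.5 248.5] [0.613 0.069 0.09 ]
scene white 295 [162.2 136.3] [ 0.636 -0.315  0.056]
scene white 96 [526.6 256.8] [0.196 0.368 0.056]
scene white 55 [486.8 315.7] [0.349 0.407 0.056]
scene white 24 [242.5  97.9] [ 0.425 -0.305  0.056]
scene white 22 [529.2 267. ] [0.209 0.386 0.056]
scene white 15 [547.3 264.3] [0.175 0.403 0.056]
```

```bash
python3 - <<'E'
from h import *
to_tool([.5,0.02,.28],np.arctan2(.98,.2))
E
```

```text
shift [-0.4814 -0.4882 -0.0575]
turn tool z -0.0355
```

Emit:
play_rows:
  increments: "0 0 0 -0.24 -0.244 -0.03 1;0 0 0 -0.24 -0.244 -0.03 1;0 0 0 -0.24 -0.244 -0.03 1;0 0 0 -0.24 -0.244 -0.03 1;0 0 0 -0.48 -0.488 -0.058 1;0 0 0 -0.48 -0.488 -0.058 1;0 0 0 -0.48 -0.488 -0.058 1;0 0 0 -0.48 -0.488 -0.058 1"

```text
time: 1.05
ee_pos: [0.3523, 0.2639, 0.257]
eef_rot: [0.118, 0.993, 0.0, 0.0]
ft_force: [0.9, 0.8, 0.3]
width: 0.0871
grip_force: 0.0
```

```bash
python3 - <<'E'
from h import *
to_tool([.5,0.02,.28],np.arctan2(.98,.2))
E
```

```text
shift [-0.2008 -0.2024 -0.0232]
turn tool z -0.0355
```

Emit:
play_rows:
  increments: "0 0 0 -0.2 -0.2 -0.023 1;0 0 0 -0.2 -0.2 -0.023 1;0 0 0 -0.2 -0.2 -0.023 1;0 0 0 -0.2 -0.2 -0.023 1;0 0 0 -0.2 -0.2 -0.023 1;0 0 0 -0.2 -0.2 -0.023 1;0 0 0 -0.2 -0.2 -0.023 1"

```text
time: 1.75
ee_pos: [0.5007, 0.0195, 0.2801]
eef_rot: [0.122, 0.993, -0.001, 0.001]
ft_force: [-0.4, 0.7, -0.1]
width: 0.0868
grip_force: 0.0
```

```bash
python3 - <<'E'
from h import *
c=cam("wrist"); cv2.imwrite("pics/w1.png",c["color"][:,:,::-1]); np.save("w1.npy",c["W"])
print(read_state()["ee_pos"])
E
```

```text
[0.49972251 0.02228939 0.27971235]
```

View pics/w1.png

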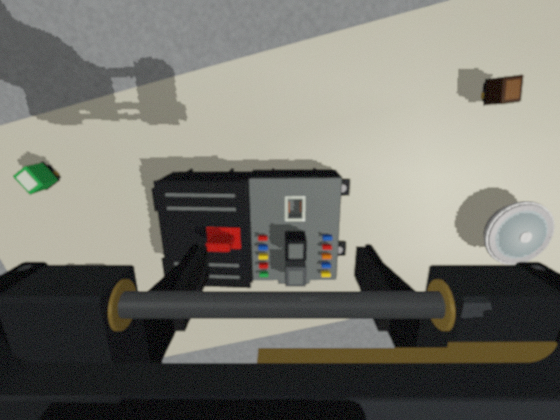

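Wrist view: socket rim at (295,208), red tab (223,238), green relay at (37,178) at the image edge. Measuring the socket more exactly.

```bash
python3 - <<'E'
from h import *
def rect(c,mask,z,lab):
    ct=max(cv2.findContours(mask.astype(np.uint8),cv2.RETR_EXTERNAL,cv2.CHAIN_APPROX_NONE)[0],key=cv2.contourArea)[:,0]
    P=unproj(c,ct.astype(float),z)[:,:2]
    (cx,cy),(w,h),a=cv2.minAreaRect((P*1000).astype(np.float32)); print(lab,cx.__round__(1),round(cy,1),round(w,1),round(h,1),round(a,1))
c=cam("wrist"); m=masks(c)
for a,ce,l in blobs(m["white"])[:12]:
    if 270<ce[0]<320 and 190<ce[1]<230: print(a,ce); rect(c,l,.056,"rim")
for a,ce,l in blobs(m["red"])[:5]:
    if ce[0]<250 and 200<ce[1]<260: print(a,ce); rect(c,l,.095,"tab")
# deck grey
h=cv2.cvtColor(c["color"],cv2.COLOR_RGB2HSV).astype(int)
print(h[200,265],h[180,320],h[230,200],h[260,345])
d=(h[...,2]>60)&(h[...,2]<125)&(h[...,1]<60); d[280:]=0
for a,ce,l in blobs(d,1500)[:4]: print(a,ce)
g=[l for a,ce,l in blobs(d,1500) if 255<ce[0]<330 and 180<ce[1]<270]
if g: rect(c,g[0],.056,"deck")
for a,ce,l in blobs(m["green"])[:3]: print("green",a,ce,unproj(c,ce,.035))
im=cv2.resize(c["color"][160:290,150:360],None,fx=3.8,fy=3.8,interpolation=cv2.INTER_CUBIC); cv2.imwrite("pics/w2.png",im[:,:,::-1])
E
```

```text
188 [292.28723404 210.48404255]
rim 542.9 28.6 25.8 33.9 76.3
860 [221.08953488 239.96627907]
tab 547.8 -65.9 45.2 33.9 76.2
[ 50   7 115] [ 60  10 105] [135  22  23] [ 25  25 195]
8237 [61.21306301 68.38946218]
7466 [286.17171176 220.96785427]
deck 551.9 -35.2 262.8 161.8 76.3
green 578 [ 37.65743945 176.79238754] [[ 0.41972326 -0.3007355   0.035     ]]
green 53 [261.18867925 275.43396226] [[ 0.64004087 -0.04223745  0.035     ]]
```

View pics/w2.png

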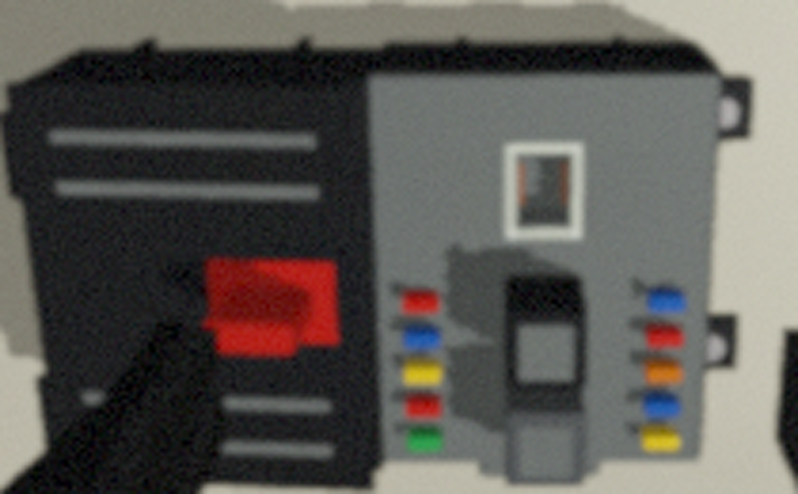

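Crop confirms the rim and flap shut; box yaw ≈ −13.7°. Now moving over the relay.

```bash
python3 - <<'E'
from h import *
to_tool([.42,-.303,.20])
E
```

```text
shift [-3.000e-04 -3.366e-01  7.950e-02]
```

Emit:
play_rows:
  increments: "0 0 0 0 -0.18 0.0 1;0 0 0 0 -0.18 0 1;0 0 0 0 -0.18 0 1;0 0 0 0 -0.18 0 1;0 0 0 0 -0.337 0.08 1;0 0 0 0 -0.337 0.08 1;0 0 0 0 -0.337 0.08 1;0 0 0 0 -0.337 0.08 1"

```text
time: 2.65
ee_pos: [0.4184, -0.3045, 0.1981]
eef_rot: [0.119, 0.993, 0.0, -0.0]
ft_force: [0.6, 0.5, 0.3]
width: 0.087
grip_force: 0.0
```

Emit:
play_rows:
  increments: "0 0 0 0 0 0 1;0 0 0 0 0 0 1"

```text
time: 2.85
ee_pos: [0.4204, -0.3019, 0.1993]
eef_rot: [0.118, 0.993, 0.0, -0.0]
ft_force: [0.6, -0.0, 0.8]
width: 0.0869
grip_force: 0.0
```

```bash
python3 - <<'E'
from h import *
c=cam("wrist"); cv2.imwrite("pics/w3.png",c["color"][:,:,::-1])
m=masks(c);s=read_state();print(s["ee_pos"],s["eef_rot"],s["joint_positions"])
for k,z in (("white",.048),("green",.048)):
    for a,ce,l in blobs(m[k],40)[:5]:
        ct=max(cv2.findContours(l.astype(np.uint8),cv2.RETR_EXTERNAL,cv2.CHAIN_APPROX_NONE)[0],key=cv2.contourArea)[:,0]
        print(k,a,ce.round(1),cv2.minAreaRect((unproj(c,ct.astype(float),z)[:,:2]*1000).astype(np.float32)))
E
```

```text
[ 0.42092275 -0.30141919  0.19963082] [ 1.17033390e-01  9.93127869e-01  4.69203274e-04 -3.35892491e-05] [-0.34226259  0.13638418  0.96159424  1.81364202 -0.1185183   1.25219344
  1.98847781]
white 52235 [348.4 168.7] ((447.0887145996094, -222.5455322265625), (216.57778930664062, 424.96234130859375), 0.12527285516262054)
white 1774 [229.1 340.6] ((592.1870727539062, -403.8518371582031), (77.1426010131836, 66.54967498779297), 76.54631805419922)
white 1118 [363.8 334.2] ((619.9962768554688, -237.12828063964844), (66.48443603515625, 42.56535720825195), 76.39142608642578)
white 309 [273.2 197.1] ((420.6346740722656, -309.47991943359375), (21.875207901000977, 16.946882247924805), 19.30278205871582)
white 224 [304.5 340.5] ((612.4240112304688, -316.1144714355469), (19.13309669494629, 20.445640563964844), 77.45108032226562)
green 412 [273.1 190.4] ((417.1034851074219, -308.5317687988281), (35.048336029052734, 27.78615951538086), 19.756298065185547)
```

View pics/w3.png

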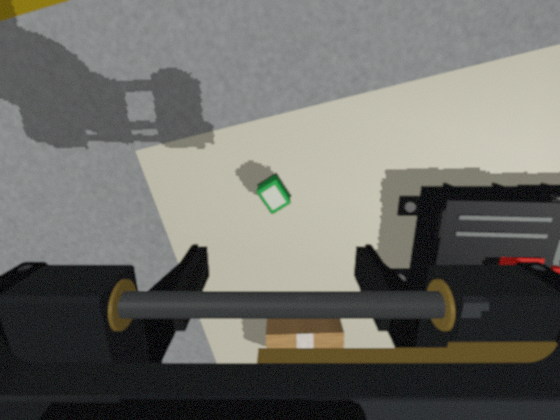

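Relay visible at (273,195), its long axis at ~19.5° in world. Rotating onto it and re-measuring from lower.

Emit:
play_rows:
  increments: "0 0 -0.578 -0.001 -0.008 0.07 1;0 0 -0.578 -0.001 -0.008 0.07 1;0 0 -0.578 -0.001 -0.008 0.07 1;0 0 -0.578 -0.001 -0.008 0.07 1;0 0 -0.578 -0.001 -0.008 0.07 1;0 0 -0.578 -0.001 -0.008 0.07 1"

```text
time: 3.5
ee_pos: [0.4199, -0.3105, 0.1303]
eef_rot: [-0.17, 0.985, 0.0, 0.001]
ft_force: [0.7, -0.2, -0.2]
width: 0.087
grip_force: 0.0
```

```bash
python3 - <<'E'
from h import *
c=cam("wrist"); m=masks(c); cv2.imwrite("pics/w4.png",c["color"][:,:,::-1])
P=np.array([read_state()["ee_pos"] for _ in range(3)]);print(P)
T=np.linalg.inv(c["W"]@np.linalg.inv(np.array(c["mount"])))
for k,z in (("white",.048),("green",.048)):
    for a,ce,l in blobs(m[k],100)[:8]:
        ct=max(cv2.findContours(l.astype(np.uint8),cv2.RETR_EXTERNAL,cv2.CHAIN_APPROX_NONE)[0],key=cv2.contourArea)[:,0]
        p=unproj(c,ct.astype(float),z); q=p@T[:3,:3].T+T[:3,3]
        if abs(q[:,0].mean())<.04 and abs(q[:,1].mean())<.04: print(k,a,ce.round(1),"world",cv2.minAreaRect((p[:,:2]*1000).astype(np.float32)),"tool",cv2.minAreaRect((q[:,:2]*1000).astype(np.float32)))
E
```

```text
[[ 0.41965918 -0.31073203  0.13015501]
 [ 0.41965918 -0.31073203  0.13015501]
 [ 0.41965918 -0.31073203  0.13015501]]
white 52101 [305.1 205. ] world ((392.7416687011719, -264.054443359375), (167.55087280273438, 406.4663391113281), 19.144948959350586) tool ((10.185066223144531, 52.79656982421875), (167.55059814453125, 406.4664001464844), 0.4277109205722809)
white 473 [280.4 216.4] world ((420.5085754394531, -309.17388916015625), (20.859577178955078, 16.409683227539062), 19.600242614746094) tool ((-0.8622732162475586, 0.9821987152099609), (16.409692764282227, 20.859540939331055), 89.97242736816406)
green 637 [280.1 206.3] world ((416.2491760253906, -311.0884094238281), (37.93659210205078, 23.789745330810547), 20.36281967163086) tool ((3.7923545837402344, 0.6052284240722656), (23.78972816467285, 37.93653869628906), 89.2098617553711)
```

Emit:
play_rows:
  increments: "0 0 0 -0.001 0.001 0.05 1;0 0 0 -0.001 0.001 0.09 1;0 0 0 -0.001 0.001 0.11 1;0 0 0 -0.001 0.001 0.11 1;0 0 0 -0.001 0.001 0.11 0.2;0 0 0 -0.001 0.001 0.11 0.2;0 0 0 -0.001 0.001 0.11 0.2;0 0 0 -0.001 0.001 0.11 0.2"
  grip_force: 20

```text
time: 4.35
ee_pos: [0.4205, -0.31, 0.0206]
eef_rot: [-0.17, 0.985, -0.0, 0.001]
ft_force: [0.7, 0.7, 0.8]
width: 0.0629
grip_force: 0.0
```

Emit:
play_rows:
  increments: "0 0 0 0 0 0 0.1;0 0 0 0 0 0 0.1;0 0 0 0 0 0 0.1;0 0 0 0 0 0 0.1;0 0 0 0 0 0 0.1;0 0 0 0 0 0 0.1;0 0 0 0 0 0 0.1;0 0 0 0 0 0 0.1"
  grip_force: 20

```text
time: 5.15
ee_pos: [0.4198, -0.3099, 0.0196]
eef_rot: [-0.17, 0.985, 0.0, 0.0]
ft_force: [1.1, -0.3, 0.7]
width: 0.0256
grip_force: 20.0
```

Emit:
play_rows:
  increments: "0 0 0 0 0 -0.05 0.1;0 0 0 0 0 -0.1 0.1;0 0 0 0 0 -0.15 0.1;0 0 0 0 0 -0.15 0.1"

```text
time: 5.55
ee_pos: [0.4226, -0.3119, 0.1764]
eef_rot: [-0.17, 0.986, -0.003, 0.004]
ft_force: [0.9, -0.2, -0.9]
width: 0.0256
grip_force: 20.0
```

```bash
python3 - <<'E'
from h import *
to_tool([.568,.028,.17],np.radians(76.3)); s=read_state(); print(s["width"],s["grip_force"],s["ft_force"],s["joint_positions"])
E
```

```text
shift [-0.2506  0.2718  0.0063]
turn tool z 0.5799
0.025593818188455325 19.99985195696354 [ 0.89490445 -0.16911505 -0.91199671] [ 0.15734157  0.13389157  0.42828063  1.81654305 -0.06155041  1.19334442
  2.51592184]
```

Emit:
play_rows:
  increments: "0 0 0.15 -0.03 0.033 0 0.1;0 0 0.3 -0.07 0.075 0 0.1;0 0 0.45 -0.1 0.11 0 0.1;0 0 0.58 -0.135 0.145 0 0.1;0 0 0.58 -0.17 0.185 0 0.1;0 0 0.58 -0.205 0.22 0 0.1;0 0 0.58 -0.24 0.26 0 0.1;0 0 0.58 -0.25 0.272 0 0.1"

```text
time: 6.35
ee_pos: [0.5647, 0.0322, 0.1693]
eef_rot: [0.119, 0.993, 0.0, -0.0]
ft_force: [1.4, -0.2, 0.1]
width: 0.0261
grip_force: 20.0
```

Emit:
play_rows:
  increments: "0 0 0 0 0 0 0.1;0 0 0 0 0 0 0.1;0 0 0 0 0 0 0.1"

```text
time: 6.65
ee_pos: [0.564, 0.0289, 0.1693]
eef_rot: [0.12, 0.993, -0.0, -0.0]
ft_force: [0.3, -0.3, -0.4]
width: 0.026
grip_force: 20.0
```

```bash
python3 - <<'E'
from h import *
c=cam("wrist"); m=masks(c); cv2.imwrite("pics/w5.png",c["color"][:,:,::-1])
s=read_state();print(s["ee_pos"],s["eef_rot"],s["joint_positions"].round(2),s["width"])
T=np.linalg.inv(c["W"]@np.linalg.inv(np.array(c["mount"])))
for k,z in (("white",.056),("white",s["ee_pos"][2]+.029),("green",s["ee_pos"][2]+.029)):
    for a,ce,l in blobs(m[k],60)[:10]:
        ct=max(cv2.findContours(l.astype(np.uint8),cv2.RETR_EXTERNAL,cv2.CHAIN_APPROX_NONE)[0],key=cv2.contourArea)[:,0]
        p=unproj(c,ct.astype(float),z); q=p@T[:3,:3].T+T[:3,3]
        if abs(q[:,0].mean())<.05 and abs(q[:,1].mean())<.03: print(k,round(z,3),a,ce.round(1),"world",cv2.minAreaRect((p[:,:2]*1000).astype(np.float32)),"tool",cv2.minAreaRect((q[:,:2]*1000).astype(np.float32)))
E
```

```text
[0.56403594 0.0285506  0.16946273] [ 1.20168968e-01  9.92753412e-01 -2.34528405e-04 -1.64927953e-04] [-0.29  0.23  0.19  1.71 -0.05  1.21  1.23] 0.02575558371650809
white 0.056 439 [274.2 182.9] world ((542.3167114257812, 28.718976974487305), (27.396228790283203, 34.34132766723633), 76.2829818725586) tool ((20.965656280517578, -5.209554672241211), (27.396238327026367, 34.341278076171875), 89.95370483398438)
white 0.198 1927 [280.2 334. ] world ((590.3521118164062, 23.417484283447266), (43.21836471557617, 18.0828914642334), 76.31874084472656) tool ((-26.875579833984375, 0.9636707305908203), (43.21835708618164, 18.082862854003906), 89.91810607910156)
green 0.198 2020 [280.8 258. ] world ((550.583251953125, 33.32191848754883), (26.446775436401367, 30.129392623901367), 76.29084777832031) tool ((14.10771369934082, 1.122344970703125), (26.446746826171875, 30.129417419433594), 89.946044921875)
```

View pics/w5.png

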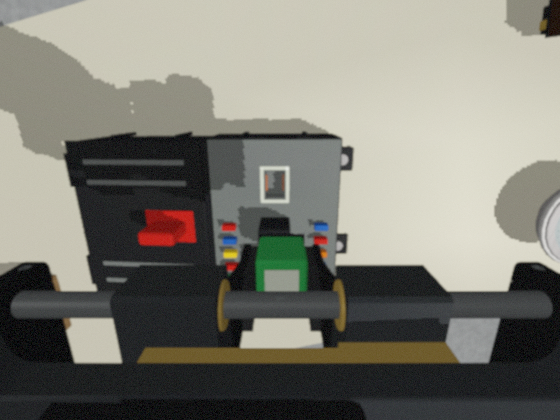

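Socket is at (274,183) in the wrist view, square to the tool; the held relay looks level. Moving over the socket.

Emit:
play_rows:
  increments: "0 0 0 0.021 -0.006 0 0.1;0 0 0 0.021 -0.006 0.03 0.1;0 0 0 0.021 -0.006 0.06 0.1;0 0 0 0.021 -0.006 0.08 0.1;0 0 0 0.021 -0.006 0.08 0.1;0 0 0 0.021 -0.006 0.08 0.1"
  grip_force: 30

```text
time: 7.3
ee_pos: [0.5426, 0.0283, 0.0903]
eef_rot: [0.12, 0.993, -0.0, 0.0]
ft_force: [0.7, -0.6, 0.1]
width: 0.0258
grip_force: 30.0
```

```bash
python3 - <<'E'
from h import *
s=read_state();print(s["ee_pos"])
c=cam("wrist");d=cam("scene");t=cam("top")
a=cv2.resize(c["color"][150:300,200:350],(400,400),interpolation=cv2.INTER_CUBIC)
p=proj(d,[.543,.028,.07])[0].astype(int);print(p)
b=cv2.resize(d["color"][p[1]-35:p[1]+35,p[0]-35:p[0]+35],(400,400),interpolation=cv2.INTER_CUBIC)
cv2.imwrite("pics/w6.png",np.hstack([a,b])[:,:,::-1])
E
```

```text
[0.54261513 0.02834157 0.09029514]
[283 219]
```

View pics/w6.png

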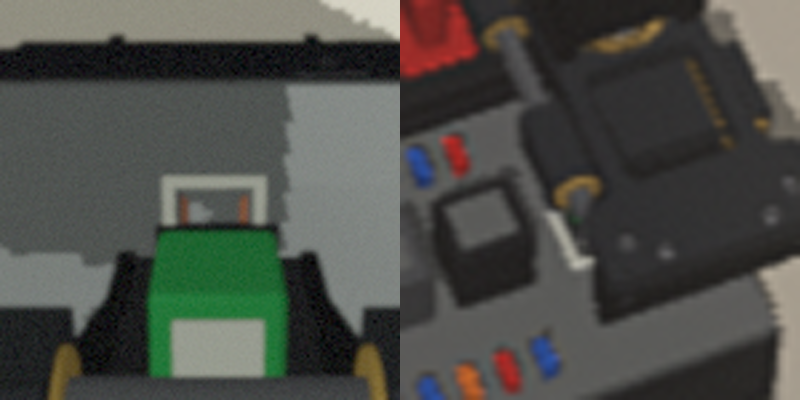

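```bash
python3 - <<'E'
from h import *
c=cam("wrist"); s=read_state()
c["W"]=np.array(c["mount"])  # work in tool frame; z = tool z
def ut(u,v,z): return unproj(c,[[u,v]],z)[0]
I=c["color"].astype(float); W=I.min(2); G=I[...,1]-np.maximum(I[...,0],I[...,2])
def edges(p,th):  # sub-pixel outer crossings
    i=np.where(p>th)[0]; a,b=i[0],i[-1]
    return a-(p[a]-th)/(p[a]-p[a-1]), b+(p[b]-th)/(p[b]-p[b+1])
dz=s["ee_pos"][2]-.056
print("z",s["ee_pos"])
for r in range(217,234,2):
    p=W[r,250:310]
    if (p>125).any():
        e=np.array(edges(p,125))+250; print("rim row",r,e.round(2),[ut(x,r,dz)[1].round(5) for x in e],"mid",np.mean([ut(x,r,dz)[1] for x in e]).round(5))
for r in range(235,276,5):
    p=G[r,240:330]
    if (p>30).any():
        e=np.array(edges(p,30))+240; print("green row",r,e.round(2), e.mean())
col=W[205:235,280]; print("rim front rows",(col).round(0)); print("green col",G[225:270,280].round(0))
E
```

```text
z [0.54332744 0.02914269 0.09096606]Traceback (most recent call last):
  File "<stdin>", line 14, in <module>
  File "<stdin>", line 8, in edges
IndexError: index 60 is out of bounds for axis 0 with size 60
```

```bash
python3 - <<'E'
from h import *
c=cam("wrist"); s=read_state()
c["W"]=np.array(c["mount"])
def ut(u,v,z): return unproj(c,[[u,v]],z)[0]
I=c["color"].astype(float); W=I.min(2); G=I[...,1]-np.maximum(I[...,0],I[...,2])
def edges(p,th):
    i=np.where(p>th)[0]; a,b=i[0],i[-1]
    return a-(p[a]-th)/(p[a]-p[a-1]), b+(p[b]-th)/(p[b]-p[b+1])
dz=s["ee_pos"][2]-.056
for r in range(217,234,2):
    p=W[r,253:304]
    try: e=np.array(edges(p,130))+253; print("rim row",r,e.round(2),"mid",np.mean([ut(x,r,dz)[1] for x in e]).round(5))
    except Exception as x: print(r,x)
for r in range(238,276,5):
    p=G[r,240:330]
    try: e=np.array(edges(p,30))+240; print("green row",r,e.round(2), e.mean())
    except Exception as x: print(r,x)
print("rim front rows 210+",W[210:226,280].round(0)); print("green col 228+",G[228:265,280].round(0))
for r in (215,216,217): print(r,ut(280,r,dz)[0])
for r in (233,234,235,236,237): print(r,ut(280,r,-.006)[0])
E
```

```text
rim row 217 [259.56 297.04] mid -0.00085
rim row 219 [259.62 297.  ] mid -0.00085
rim row 221 [259.6  297.22] mid -0.00078
rim row 223 [259.79 296.92] mid -0.00082
rim row 225 [259.62 297.17] mid -0.00079
rim row 227 [259.65 296.75] mid -0.00093
rim row 229 [259.81 296.85] mid -0.00085
rim row 231 [259.9  296.85] mid -0.00082
233 index 0 is out of bounds for axis 0 with size 0
green row 238 [259.41 302.36] 280.8863636363636
green row 243 [258.33 303.18] 280.75757575757575
green row 248 [257.07 304.53] 280.79803921568623
green row 253 [256.27 305.44] 280.8520833333333
green row 258 [255.57 306.6 ] 281.0857142857143
green row 263 [254.65 307.4 ] 281.0269230769231
green row 268 [255.   307.46] 281.2307692307692
green row 273 [254.95 307.15] 281.0486842105263
rim front rows 210+ [ 80.  79.  77.  88. 106. 129. 140. 140. 137. 111.  84.  78.  81.  76.
  82.  81.]
green col 228+ [ 0.  1.  0. -2.  2.  1. -2.  8. 26. 46. 51. 56. 53. 52. 52. 53. 53. 52.
 54. 52. 55. 54. 56. 49. 52. 49. 52. 50. 52. 51. 58. 55. 57. 64. 63. 59.
 66.]
215 0.017758517274087185
216 0.017029959090101895
217 0.016299843199233666
233 0.02117201506794135
234 0.02057103223209479
235 0.019968734725137827
236 0.01936511798143803
237 0.018760177414243365
```

```bash
python3 - <<'E'
from h import *
c=cam("wrist"); s=read_state()
c["W"]=np.array(c["mount"])
I=c["color"].astype(float); W=I.min(2); G=I[...,1]-np.maximum(I[...,0],I[...,2])
print(s["ee_pos"]);print("rim row217",W[217,254:306].round(0));print("row216 ",W[216,254:306].round(0))
print("col 280 rows 210-282 G", I[210:284,280,1].round(0)); print("minRGB 262+",W[262:284,280].round(0))
for r,z in ((260,-.0285),(261,-.0285),(270,-.0285),(236,-.006),(214.5,.035)): print(r,z,unproj(c,[[280,r]],z)[0][0].round(4))
print("mark cols row 274",W[274,255:310].round(0))
E
```

```text
[0.54304838 0.02923738 0.09051405]
rim row217 [ 73.  74.  80.  81.  97. 118. 135. 142. 142. 143. 142. 144. 144. 140.
 144. 143. 145. 142. 147. 141. 145. 141. 142. 145. 144. 142. 140. 143.
 142. 140. 146. 142. 141. 145. 143. 142. 142. 143. 144. 142. 141. 144.
 140. 133. 116.  88.  79.  83.  78.  80.  75.  89.]
row216  [ 78.  80.  81.  83.  93. 113. 130. 139. 137. 141. 137. 138. 137. 134.
 138. 137. 139. 138. 136. 137. 139. 139. 137. 140. 135. 136. 134. 139.
 137. 137. 137. 138. 139. 134. 136. 134. 136. 136. 137. 137. 139. 139.
 135. 125. 108.  90.  77.  77.  77.  76.  83.  88.]
col 280 rows 210-282 G [ 83.  84.  83.  88. 101. 130. 148. 151. 150. 137. 103.  84.  81.  82.
  85.  84.  84.  79.  83.  80.  89.  80.  79.  56.  39.  35.  56.  92.
  99. 102. 101. 100. 102.  97. 100.  99. 103.  99.  99.  99. 102. 101.
 101. 101. 103. 101. 100. 101. 105. 107. 113. 119. 120. 118. 121. 123.
 117. 120. 121. 124. 139. 154. 157. 155. 154. 154. 157. 156. 156. 155.
 155. 157. 153. 154.]
minRGB 262+ [ 36.  37.  41.  42.  31.  34.  49.  81. 122. 141. 146. 141. 144. 142.
 144. 143. 145. 141. 145. 145. 141. 143.]
260 -0.0285 0.0161
261 -0.0285 0.0156
270 -0.0285 0.0106
236 -0.006 0.0194
214.5 0.035 0.018
mark cols row 274 [ 26.  32.  37.  34.  39.  27.  34.  42.  65. 105. 138. 144. 143. 145.
 147. 142. 142. 143. 145. 143. 143. 145. 143. 142. 143. 144. 144. 142.
 142. 142. 144. 141. 145. 146. 142. 146. 144. 141. 146. 143. 143. 146.
 141. 121.  89.  50.  31.  35.  36.  37.  24.  28.  35.  29.  34.]
```

Relay is ~1–2 mm off the rim centre in tool y and ~0.8 mm in x; correcting and inserting.

Emit:
play_rows:
  increments: "0 0 0 0.0008 -0.0016 0 0.1;0 0 0 0.0008 -0.0016 0.01 0.1;0 0 0 0.0008 -0.0016 0.014 0.1;0 0 0 0.0008 -0.0016 0.017 0.1;0 0 0 0.0008 -0.0016 0.02 0.1;0 0 0 0.0008 -0.0016 0.022 0.1;0 0 0 0.0008 -0.0016 0.022 0.1"
  grip_force: 40

```text
time: 8.3
ee_pos: [0.5414, 0.0279, 0.0674]
eef_rot: [0.119, 0.993, -0.0, -0.0]
ft_force: [1.7, -0.3, -0.8]
width: 0.0258
grip_force: 40.0
```

Emit:
play_rows:
  increments: "0 0 0 0 0 0.003 0.1;0 0 0 0 0 0.005 0.1;0 0 0 0 0 0.006 0.1;0 0 0 0 0 0.006 0.1"

```text
time: 8.7
ee_pos: [0.5414, 0.0279, 0.0616]
eef_rot: [0.119, 0.993, 0.0, 0.0]
ft_force: [1.3, -0.5, 0.9]
width: 0.0257
grip_force: 40.0
```

Emit:
play_rows:
  increments: "0 0 0 0 0 0.001 0.1;0 0 0 0 0 0.002 0.1;0 0 0 0 0 0.002 0.1"

```text
time: 9.0
ee_pos: [0.5415, 0.0279, 0.0614]
eef_rot: [0.119, 0.993, 0.0, 0.0]
ft_force: [-8.9, -1.4, 22.1]
width: 0.026
grip_force: 40.0
```

```bash
python3 - <<'E'
from h import *
s=read_state();print(s["ee_pos"],s["ft_force"],s["torque"],s["joint_torque"].round(1))
c=cam("wrist");d=cam("scene")
a=cv2.resize(c["color"][170:280,220:330],(400,400),interpolation=cv2.INTER_CUBIC)
p=proj(d,[.543,.028,.07])[0].astype(int)
b=cv2.resize(d["color"][p[1]-30:p[1]+30,p[0]-30:p[0]+30],(400,400),interpolation=cv2.INTER_CUBIC)
cv2.imwrite("pics/w7.png",np.hstack([a,b])[:,:,::-1])
E
```

```text
[0.54152307 0.02792488 0.06144836] [-8.85594877 -1.44625732 22.06906399] [-0.08799802  2.01329633 -0.01195591] [ -0.3 -43.1   2.  -29.7   0.   -3.    0. ]
```

View pics/w7.png

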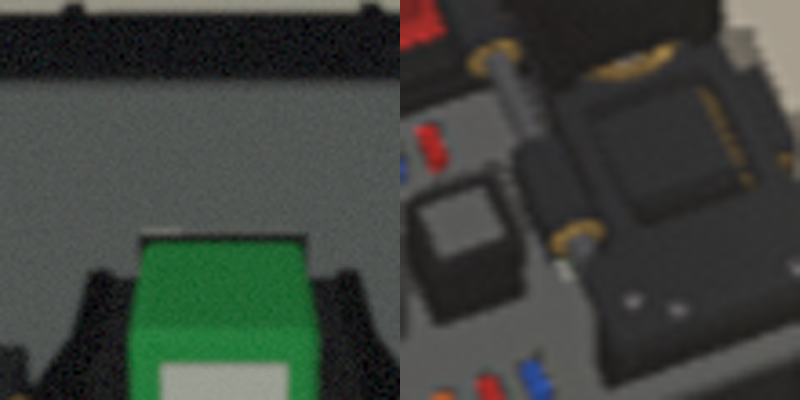

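The relay sits flush on the deck, with only a thin rim edge showing at (160,235) in the crop, and the push reads 22 N at the stop. Releasing.

Emit:
play_rows:
  increments: "0 0 0 0 0 -0.002 0.1;0 0 0 0 0 -0.002 0.46;0 0 0 0 0 -0.002 0.46;0 0 0 0 0 -0.002 0.46;0 0 0 0 0 -0.002 0.46;0 0 0 0 0 -0.002 0.46;0 0 0 0 0 -0.04 0.46;0 0 0 0 0 -0.09 0.46"

```text
time: 9.9
ee_pos: [0.5395, 0.0277, 0.1485]
eef_rot: [0.119, 0.993, -0.001, -0.003]
ft_force: [1.4, 0.8, -0.4]
width: 0.0399
grip_force: 0.0
```

Emit:
play_rows:
  increments: "0 0 0 0 0 -0.04 0.46;0 0 0 0.06 0 -0.04 0.46;0 0 0 0.06 0 -0.04 0.46;0 0 0 0.06 0 -0.04 0.46"

```text
time: 10.3
ee_pos: [0.4819, 0.0426, 0.1897]
eef_rot: [0.118, 0.993, 0.0, -0.0]
ft_force: [0.2, -0.0, 0.3]
width: 0.0401
grip_force: 0.0
```

```bash
python3 - <<'E'
from h import *
s=read_state();print(s["ee_pos"],s["width"],s["joint_positions"].round(2))
c=cam("wrist"); m=masks(c); z=s["ee_pos"][2]
T=np.linalg.inv(c["W"]@np.linalg.inv(np.array(c["mount"])))
for k,zz in (("white",.09),("green",.09),("red",.097)):
    for a,ce,l in blobs(m[k],60)[:10]:
        ct=max(cv2.findContours(l.astype(np.uint8),cv2.RETR_EXTERNAL,cv2.CHAIN_APPROX_NONE)[0],key=cv2.contourArea)[:,0]
        p=unproj(c,ct.astype(float),zz)
        if .48<p[:,0].mean()<.6 and abs(p[:,1].mean())<.12: print(k,a,ce.round(1),cv2.minAreaRect((p[:,:2]*1000).astype(np.float32)))
im=cv2.resize(c["color"][90:330,120:440],(800,600),interpolation=cv2.INTER_CUBIC); cv2.imwrite("pics/w8.png",im[:,:,::-1])
E
```

```text
[0.48185028 0.04261626 0.18972886] 0.04009117946108896 [-0.34  0.04  0.16  1.88 -0.01  1.23  1.16]
white 344 [280.9 270.5] ((542.0443725585938, 28.717792510986328), (16.651636123657227, 20.784303665161133), 76.41065979003906)
green 720 [280.5 260.4] ((535.5991821289062, 30.252397537231445), (26.072486877441406, 45.583587646484375), 77.18266296386719)
red 75 [242.3 322.5] ((586.2389526367188, -21.897998809814453), (10.309858322143555, 8.430188179016113), 76.43455505371094)
```

View pics/w8.png

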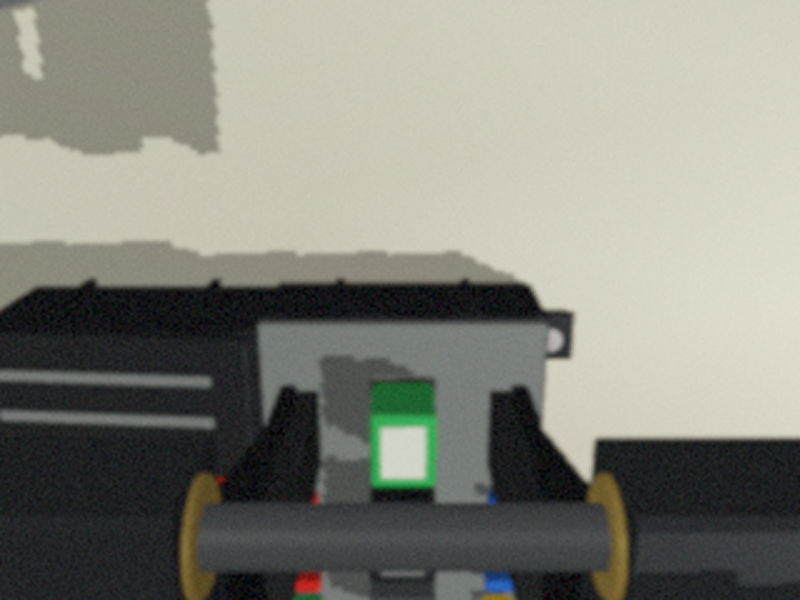

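Relay is seated square, with its mark at (403,453) in the crop. Now turning 90° and moving over the red tab.

Emit:
play_rows:
  increments: "0 0 0.15 -0.012 -0.012 0 0.46;0 0 0.3 -0.024 -0.024 0 0.46;0 0 0.45 -0.036 -0.036 0 0.46;0 0 0.6 -0.048 -0.048 0 0.46;0 0 0.75 -0.06 -0.06 0 0.46;0 0 0.9 -0.072 -0.072 0 0.46;0 0 1.05 -0.084 -0.084 0 0.46;0 0 1.2 -0.0955 -0.0937 0 0.46"

```text
time: 11.15
ee_pos: [0.5547, -0.0732, 0.1889]
eef_rot: [0.662, 0.75, -0.001, 0.0]
ft_force: [0.3, 0.4, 0.2]
width: 0.04
grip_force: 0.0
```

Emit:
play_rows:
  increments: "0 0 0.15 0 0 0 0.46;0 0 0.3 0 0 0 0.46;0 0 0.371 0 0 0 0.46;0 0 0.371 0 0 0 0.46;0 0 0.371 0 0 0 0.46"

```text
time: 11.65
ee_pos: [0.5541, -0.0719, 0.1891]
eef_rot: [0.786, 0.619, -0.0, 0.0]
ft_force: [-0.3, 0.0, 0.3]
width: 0.0399
grip_force: 0.0
```

```bash
python3 - <<'E'
from h import *
s=read_state();print(s["ee_pos"],s["eef_rot"],s["joint_positions"].round(2))
to_tool([.5525,-.0711,.074],np.radians(-13.7))
c=cam("wrist"); m=masks(c); cv2.imwrite("pics/w9.png",c["color"][:,:,::-1])
for a,ce,l in blobs(m["red"],100)[:5]:
    ct=max(cv2.findContours(l.astype(np.uint8),cv2.RETR_EXTERNAL,cv2.CHAIN_APPROX_NONE)[0],key=cv2.contourArea)[:,0]
    print(a,ce.round(1),cv2.minAreaRect((unproj(c,ct.astype(float),.095)[:,:2]*1000).astype(np.float32)))
E
```

```text
[ 0.5540756  -0.07188951  0.18914276] [ 7.85682582e-01  6.18629717e-01 -3.90649926e-04  2.48663545e-05] [-0.28  0.21  0.37  1.7  -0.08  1.24 -0.12]
shift [ 0.0005 -0.0017  0.1151]
turn tool z 0.0023
1575 [281.4 205.2] ((554.0567626953125, -68.00941467285156), (47.75094223022461, 29.567840576171875), 77.44891357421875)
```

View pics/w9.png

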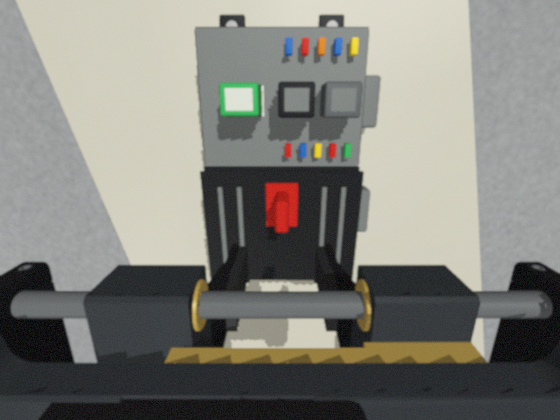

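Tab is centred under the gripper at (281,205). Descending and gripping it (that was my tenth picture).

Emit:
play_rows:
  increments: "0 0 0 0 -0.001 0.05 0.46;0 0 0 0 -0.001 0.09 0.46;0 0 0 0 -0.001 0.114 0.46;0 0 0 0 -0.001 0.114 0.05;0 0 0 0 -0.001 0.114 0.05;0 0 0 0 -0.001 0.114 0.05;0 0 0 0 -0.001 0.114 0.05;0 0 0 0 -0.001 0.114 0.05"
  grip_force: 15

```text
time: 12.5
ee_pos: [0.5543, -0.0715, 0.0772]
eef_rot: [0.786, 0.618, 0.002, 0.001]
ft_force: [4.8, 0.6, -0.0]
width: 0.0118
grip_force: 15.0
```

Emit:
play_rows:
  increments: "0 0 0 0 0 0 0.05;0 0 0 0 0 0 0.05;0 0 0 0 0 0 0.05"

```text
time: 12.8
ee_pos: [0.5543, -0.0714, 0.0769]
eef_rot: [0.786, 0.618, 0.001, 0.001]
ft_force: [5.0, -0.3, 2.0]
width: 0.0118
grip_force: 15.0
```

```bash
python3 - <<'E'
from h import *
s=read_state();print(s["ee_pos"],s["eef_rot"],s["width"],s["ft_force"])
a0=np.array([.085,.028]); 
def pose(th,ph):
    c,sn=np.cos(th),np.sin(th); g=np.array([c*a0[0]-sn*a0[1],sn*a0[0]+c*a0[1]])
    return g+.019*np.array([np.sin(ph),-np.cos(ph)])   # (y,z) of TCP from hinge
ths=np.arange(0,1.6001,.1); k=.55
for i in range(0,16,8):
    p0=pose(ths[i],k*ths[i]); ph0=k*ths[i]
    X=np.array([np.cos(ph0),np.sin(ph0)]); Z=np.array([np.sin(ph0),-np.cos(ph0)])
    print("; ".join("0 %.3f 0 %.4f 0 %.4f 0.05"%(k*t-ph0,(pose(t,k*t)-p0)@X,(pose(t,k*t)-p0)@Z) for t in ths[i+1:i+9]))
E
```

```text
[ 0.55434823 -0.07143508  0.07687189] [0.7862875  0.61785806 0.00139525 0.0012029 ] 0.011768529528983447 [ 5.03303823 -0.32899053  2.02285813]
0 0.055 0 -0.0022 0 -0.0084 0.05; 0 0.110 0 -0.0052 0 -0.0164 0.05; 0 0.165 0 -0.0090 0 -0.0241 0.05; 0 0.220 0 -0.0135 0 -0.0313 0.05; 0 0.275 0 -0.0187 0 -0.0380 0.05; 0 0.330 0 -0.0245 0 -0.0441 0.05; 0 0.385 0 -0.0309 0 -0.0496 0.05; 0 0.440 0 -0.0378 0 -0.0543 0.05
0 0.055 0 -0.0049 0 -0.0067 0.05; 0 0.110 0 -0.0105 0 -0.0128 0.05; 0 0.165 0 -0.0166 0 -0.0183 0.05; 0 0.220 0 -0.0232 0 -0.0232 0.05; 0 0.275 0 -0.0303 0 -0.0273 0.05; 0 0.330 0 -0.0377 0 -0.0306 0.05; 0 0.385 0 -0.0454 0 -0.0331 0.05; 0 0.440 0 -0.0533 0 -0.0348 0.05
```

Emit:
play_rows:
  increments: "0 0.055 0 -0.0022 0.001 -0.0084 0.05; 0 0.110 0 -0.0052 0.001 -0.0164 0.05; 0 0.165 0 -0.0090 0.001 -0.0241 0.05; 0 0.220 0 -0.0135 0.001 -0.0313 0.05; 0 0.275 0 -0.0187 0.001 -0.0380 0.05; 0 0.330 0 -0.0245 0.001 -0.0441 0.05; 0 0.385 0 -0.0309 0.001 -0.0496 0.05; 0 0.440 0 -0.0378 0.001 -0.0543 0.05"

```text
time: 13.6
ee_pos: [0.5457, -0.1075, 0.1312]
eef_rot: [0.767, 0.603, 0.174, -0.135]
ft_force: [3.6, 1.6, -1.7]
width: 0.0115
grip_force: 15.0
```

```bash
python3 - <<'E'
from h import *
s=read_state();print(s["ee_pos"],s["eef_rot"],s["width"],s["grip_force"],s["torque"],s["joint_positions"].round(2))
M=R.from_quat(s["eef_rot"]).as_matrix(); g=s["ee_pos"]-.019*M[:,2]; ey=np.array([.2368,.9715])
v=np.array([(g[:2]-[.5324,-.1537])@ey, g[2]-.065]); print(v,np.hypot(*v),np.arctan2(v[1],v[0])-np.arctan2(.028,.085))
for n in("top","scene"):
    c=cam(n); 
    for a,ce,_ in blobs(masks(c)["red"],20)[:6]: print(n,a,ce.round(0),unproj(c,ce,v[1]+.065)[0].round(3))
E
```

```text
[ 0.54565813 -0.10746737  0.13121852] [ 0.76660478  0.60319336  0.17373109 -0.13524934] 0.011525970401301933 15.000434134562965 [-0.16810082 -0.48016149 -0.21142933] [ 0.09  0.32  0.34  1.78 -0.58  1.21  0.44]
[0.03989388 0.08337648] 0.09242920859023593 0.8062964248007487
top 312 [555. 385.] [ 0.143 -0.638  0.148]
top 278 [512. 219.] [ 0.528 -0.532  0.148]
top 148 [325. 207.] [ 0.546 -0.094  0.148]
scene 1008 [12. 22.] [ 0.784 -0.761  0.148]
scene 636 [71.  7.] [ 0.646 -0.727  0.148]
scene 257 [143.  60.] [ 0.587 -0.459  0.148]
scene 141 [244. 157.] [ 0.549 -0.099  0.148]
```

Still holding, with the flap at ~0.8 rad as planned. Continuing the arc.

Emit:
play_rows:
  increments: "0 0.055 0 -0.0049 0 -0.0067 0.05; 0 0.110 0 -0.0105 0 -0.0128 0.05; 0 0.165 0 -0.0166 0 -0.0183 0.05; 0 0.220 0 -0.0232 0 -0.0232 0.05; 0 0.275 0 -0.0303 0 -0.0273 0.05; 0 0.330 0 -0.0377 0 -0.0306 0.05; 0 0.385 0 -0.0454 0 -0.0331 0.05; 0 0.440 0 -0.0533 0 -0.0348 0.05"

```text
time: 14.5
ee_pos: [0.5307, -0.1693, 0.1404]
eef_rot: [0.71, 0.559, 0.337, -0.263]
ft_force: [3.0, 0.7, 3.0]
width: 0.0119
grip_force: 15.0
```

```bash
python3 - <<'E'
from h import *
s=read_state();print(s["ee_pos"],s["eef_rot"],s["width"],s["grip_force"],s["torque"],s["joint_positions"].round(2))
M=R.from_quat(s["eef_rot"]).as_matrix(); g=s["ee_pos"]-.019*M[:,2]; ey=np.array([.2368,.9715])
v=np.array([(g[:2]-[.5324,-.1537])@ey, g[2]-.065]); print(v,np.hypot(*v),np.arctan2(v[1],v[0])-np.arctan2(.028,.085))
for n in("top","scene"):
    c=cam(n); 
    for a,ce,_ in blobs(masks(c)["red"],20)[:6]: print(n,a,ce.round(0),unproj(c,ce,v[1]+.065)[0].round(3))
E
```

```text
[ 0.53070251 -0.16925333  0.14037737] [ 0.71028105  0.55916878  0.33681935 -0.26340813] 0.01194373035740138 15.000491350874654 [-0.02660618 -0.33267188 -0.47397655] [ 0.43  0.56  0.32  1.65 -0.91  1.56  0.82]
[-0.03019924  0.08742979] 0.09249844530672366 1.5851604390585512
top 315 [555. 385.] [ 0.144 -0.635  0.152]
top 75 [360. 214.] [ 0.531 -0.173  0.152]
scene 1010 [12. 22.] [ 0.784 -0.756  0.152]
scene 641 [71.  7.] [ 0.647 -0.721  0.152]
scene 257 [143.  60.] [ 0.588 -0.454  0.152]
scene 32 [230. 121.] [ 0.523 -0.189  0.152]
```

Emit:
play_rows:
  increments: "0 0 0 -0.008 0 -0.0035 0.05;0 0 0 -0.016 0 -0.0075 0.05;0 0 0 -0.016 0 -0.0075 0.05;0 0 0 -0.016 0 -0.0075 0.5;0 0 0 -0.016 0 -0.0075 0.5;0 0 0 -0.016 0 -0.0075 0.5;0 0 0 -0.016 0 -0.0075 0.5;0 0 0 -0.016 0 -0.0075 0.5"

```text
time: 15.4
ee_pos: [0.5259, -0.1849, 0.1311]
eef_rot: [0.711, 0.559, 0.335, -0.263]
ft_force: [0.5, -0.6, -0.6]
width: 0.0406
grip_force: 0.0
```

Emit:
play_rows:
  increments: "0 0 0 0 0 -0.02 0.5;0 0 0 0 0 -0.05 0.5;0 0 0 0 0 -0.08 0.5;0 -0.1 0 0.04 0 -0.11 0.5;0 -0.2 0 0.075 0 -0.14 0.5;0 -0.3 0 0.1 0 -0.15 0.5;0 -0.3 0 0.1 0 -0.15 0.5"

```text
time: 16.1
ee_pos: [0.5163, -0.2336, 0.3105]
eef_rot: [0.751, 0.596, 0.226, -0.172]
ft_force: [0.5, 1.2, 0.4]
width: 0.0435
grip_force: 0.0
```

```bash
python3 - <<'E'
from h import *
s=read_state();print(s["ee_pos"],s["eef_rot"],s["width"],s["ft_force"],s["joint_positions"].round(2))
M=R.from_quat(s["eef_rot"]); ex=np.array([.9715,-.2368,0]);ey=np.array([.2368,.9715,0])
D=R.from_matrix(np.c_[ey,ex,[0,0,-1]]); print("turn",(M.inv()*D).as_rotvec().round(4))
to_tool([.5464,-.0964,.27])
for n in("top","scene"):
    c=cam(n); cv2.imwrite(f"pics/{n}5.png",c["color"][:,:,::-1]); h=cv2.cvtColor(c["color"],cv2.COLOR_RGB2HSV).astype(int)
    y=(abs(h[...,0]-26)<6)&(h[...,1]>140)&(h[...,2]>100)
    for a,ce,_ in blobs(y,15)[:6]: print(n,"yellow",a,ce.round(0),unproj(c,ce,.06)[0].round(3))
    for a,ce,_ in blobs(masks(c)["red"],20)[:6]: print(n,"red",a,ce.round(0),unproj(c,ce,.14)[0].round(3))
E
```

```text
[ 0.51631196 -0.23356952  0.31049478] [ 0.75145538  0.59557031  0.22609686 -0.1717295 ] 0.043452901875187425 [0.45018053 1.22160366 0.41784414] [ 0.33  0.34  0.43  1.42 -0.64  1.7   0.54]
turn [ 0.0094 -0.5757  0.0084]
shift [ 0.0958 -0.003   0.1104]
top yellow 79 [323. 213.] [ 0.545 -0.096  0.06 ]
top red 166 [556. 397.] [ 0.113 -0.647  0.14 ]
top red 54 [369. 218.] [ 0.526 -0.194  0.14 ]
scene yellow 1661 [302.  17.] [ 0.143 -0.449  0.06 ]
scene yellow 181 [248. 186.] [ 0.554 -0.087  0.06 ]
scene yellow 21 [245. 215.] [ 0.598 -0.033  0.06 ]
scene yellow 21 [247. 256.] [0.646 0.047 0.06 ]
scene red 1011 [12. 22.] [ 0.783 -0.773  0.14 ]
scene red 639 [70.  7.] [ 0.644 -0.739  0.14 ]
scene red 256 [143.  60.] [ 0.584 -0.468  0.14 ]
```

Flap stays open and the yellow insert shows at (0.545, −0.096). Moving above it.

Emit:
play_rows:
  increments: "0 -0.14 0 0.024 0 0.027 0.7;0 -0.28 0 0.048 0 0.05 0.75;0 -0.42 0 0.07 0 0.08 0.75;0.009 -0.576 0.008 0.096 -0.003 0.11 0.75;0.009 -0.576 0.008 0.096 -0.003 0.11 0.75;0.009 -0.576 0.008 0.096 -0.003 0.11 0.75;0.009 -0.576 0.008 0.096 -0.003 0.11 0.75"

```text
time: 16.9
ee_pos: [0.5432, -0.0999, 0.263]
eef_rot: [0.789, 0.615, -0.003, -0.007]
ft_force: [-0.3, -0.4, -0.3]
width: 0.0652
grip_force: 0.0
```

```bash
python3 - <<'E'
from h import *
s=read_state();print(s["ee_pos"],s["eef_rot"],s["width"],s["joint_positions"].round(2))
M=R.from_quat(s["eef_rot"]); ex=np.array([.9715,-.2368,0]);ey=np.array([.2368,.9715,0])
D=R.from_matrix(np.c_[ey,ex,[0,0,-1]]); print("turn",(M.inv()*D).as_rotvec().round(4))
c=cam("wrist"); cv2.imwrite("pics/w10.png",c["color"][:,:,::-1]); h=cv2.cvtColor(c["color"],cv2.COLOR_RGB2HSV).astype(int)
y=(abs(h[...,0]-26)<6)&(h[...,1]>140)&(h[...,2]>80)
m=masks(c)
T=np.linalg.inv(c["W"]@np.linalg.inv(np.array(c["mount"])))
for k,mm,z in(("y",y,.06),("g",m["white"],.09),("red",m["red"],.14)):
  for a,ce,l in blobs(mm,60)[:8]:
    ct=max(cv2.findContours(l.astype(np.uint8),cv2.RETR_EXTERNAL,cv2.CHAIN_APPROX_NONE)[0],key=cv2.contourArea)[:,0]
    p=unproj(c,ct.astype(float),z);q=p@T[:3,:3].T+T[:3,3]
    if a<6000: print(k,a,ce.round(0),np.round(np.hstack([*cv2.minAreaRect((p[:,:2]*1000).astype(np.float32))]),1),"tool",np.round(np.hstack([*cv2.minAreaRect((q[:,:2]*1000).astype(np.float32))]),1))
E
```

```text
[ 0.54320381 -0.09993353  0.26300551] [ 0.78865919  0.61478898 -0.0027046  -0.00662345] 0.06521360581323897 [-0.16  0.16  0.29  1.6  -0.05  1.4  -0.1 ]
turn [-0.0138 -0.0039 -0.0074]
y 4305 [386. 354.] [ 609.1 -378.4   37.   469.5   76.6] tool [-254.7  134.6  469.5   37.    89.2]
y 413 [287. 179.] [547.3 -94.1  26.3  43.4  76.1] tool [ 5.8  5.4 43.4 26.3 89.7]
y 403 [407. 305.] [ 666.6 -309.    85.4   24.6   87.2] tool [-173.4  173.5   24.6   85.4   78.7]
y 189 [158. 289.] [ 332.6 -204.6   43.6   18.9   34.5] tool [-153.6 -175.9   43.6   18.9   41.4]
y 182 [155. 321.] [ 311.3 -247.9   27.7   34.2   19.8] tool [-200.9 -186.    27.7   34.2   56.1]
y 80 [345.  30.] [646.1  48.9  13.3   5.3  79.3] tool [168.6  66.3   5.3  13.3  86.6]
g 2434 [295. 336.] [ 506.6 -292.9   45.4  167.1   76.7] tool [-196.8   14.   167.1   45.4   89.2]
g 412 [252.  72.] [541.4  29.1  16.9  22.4  75.8] tool [ 1.24e+02 -3.09e+01  1.69e+01  2.24e+01  1.00e-01]
g 189 [  5. 243.] [195.2 -81.6  38.9  14.6  59.9] tool [ -67.9 -339.5   38.9   14.6   15.9]
g 186 [287. 181.] [549.  -89.6   6.9  29.4  76.1] tool [10.8  5.4 29.4  6.9 89.8]
g 75 [271.  76.] [559.2  21.1  23.6   2.1  75.4] tool [120.6 -11.6  23.6   2.1   0.5]
g 64 [239. 321.] [ 442.3 -258.4    7.9   16.2   76.6] tool [-178.9  -56.8   16.2    7.9   89.3]
red 63 [305.  30.] [596.4  42.    9.6   3.3  77.1] tool [150.2  18.7   3.3   9.6  88.7]
```

Emit:
play_rows:
  increments: "-0.014 -0.004 -0.007 0.004 0.003 0.05 0.75;-0.014 -0.004 -0.007 0.004 0.003 0.1 0.75;-0.014 -0.004 -0.007 0.004 0.003 0.14 0.75;-0.014 -0.004 -0.007 0.004 0.003 0.14 0.75;-0.014 -0.004 -0.007 0.004 0.003 0.14 0.75"

```text
time: 17.45
ee_pos: [0.5465, -0.096, 0.1252]
eef_rot: [0.787, 0.617, 0.001, 0.001]
ft_force: [0.6, 0.1, 0.5]
width: 0.0652
grip_force: 0.0
```

```bash
python3 - <<'E'
from h import *
s=read_state();print(s["ee_pos"],s["eef_rot"],s["width"],s["ft_force"])
to_tool([.5465,-.0966,.033],np.radians(-13.7))
c=cam("wrist"); c["W"]=np.array(c["mount"]); h=cv2.cvtColor(c["color"],cv2.COLOR_RGB2HSV).astype(int)
y=(abs(h[...,0]-26)<6)&(h[...,1]>140)&(h[...,2]>80)
for a,ce,l in blobs(y,60)[:8]:
    v,u=np.where(l); q=unproj(c,np.c_[u,v].astype(float),s["ee_pos"][2]-.06)
    if abs(q[:,1].mean())<.03: print(a,ce.round(0),(q.min(0)*1000).round(1),(q.max(0)*1000).round(1))
E
```

```text
[ 0.54651805 -0.09599044  0.12522706] [7.86749659e-01 6.17270754e-01 7.71087460e-04 1.09342974e-03] 0.0652183069785653 [0.55709673 0.05672818 0.48787393]
shift [-0.0006 -0.0001  0.0922]
turn tool z -0.0011
1134 [283. 217.] [ -9.9 -22.2  65.2] [18.9 23.1 65.2]
```

Emit:
play_rows:
  increments: "0 0 0 0 0 0.04 0.75;0 0 0 0 0 0.07 0.75;0 0 0 0 0 0.092 0.75;0 0 0 0 0 0.092 0.4;0 0 0 0 0 0.092 0.4;0 0 0 0 0 0.092 0.4;0 0 0 0 0 0.092 0.4;0 0 0 0 0 0.092 0.4"
  grip_force: 35

```text
time: 18.3
ee_pos: [0.5485, -0.0944, 0.0345]
eef_rot: [0.786, 0.619, 0.002, 0.002]
ft_force: [-1.1, -1.1, 8.1]
width: 0.0437
grip_force: 35.0
```

Emit:
play_rows:
  increments: "0 0 0 0 0 0 0.3;0 0 0 0 0 0 0.3;0 0 0 0 0 0 0.3;0 0 0 0 0 0 0.3"

```text
time: 18.7
ee_pos: [0.5485, -0.0944, 0.0345]
eef_rot: [0.786, 0.618, 0.002, 0.002]
ft_force: [-0.6, -0.2, 8.2]
width: 0.0437
grip_force: 35.0
```

Emit:
play_rows:
  increments: "0 0 0 0 0 -0.01 0.3;0 0 0 0 0 -0.02 0.3;0 0 0 0 0 -0.035 0.3;0 0 0 0 0 -0.06 0.3;0 0 0 0 0 -0.1 0.3;0 0 0 0 0 -0.145 0.3;0 0 0 0 0 -0.19 0.3;0 0 0 0 0 -0.225 0.3"

```text
time: 19.5
ee_pos: [0.546, -0.0941, 0.2616]
eef_rot: [0.786, 0.618, 0.002, 0.002]
ft_force: [0.8, -0.5, 0.1]
width: 0.0437
grip_force: 35.0
```

Emit:
play_rows:
  increments: "0 0 0 0.01 0 -0.01 0.3;0 0 0 0.02 0 -0.02 0.3;0 0 0 0.02 0 -0.02 0.3;0 0 0 0.02 0 -0.02 0.3;0 0 0 0.02 0 -0.02 0.3;0 0 0 0.02 0 -0.02 0.3"

```text
time: 20.1
ee_pos: [0.5504, -0.075, 0.2764]
eef_rot: [0.786, 0.618, 0.0, 0.001]
ft_force: [-0.8, -0.9, -1.1]
width: 0.0439
grip_force: 35.0
```

```bash
python3 - <<'E'
from h import *
s=read_state();print(s["ee_pos"],s["eef_rot"],s["width"],s["grip_force"],s["ft_force"],abs(s["joint_vel"]).max())
c=cam("wrist"); c["W"]=np.array(c["mount"]); h=cv2.cvtColor(c["color"],cv2.COLOR_RGB2HSV).astype(int)
y=(abs(h[...,0]-26)<6)&(h[...,1]>140)&(h[...,2]>80)
for a,ce,l in blobs(y,100)[:4]:
    v,u=np.where(l); q=unproj(c,np.c_[u,v].astype(float),-.026); print(a,ce.round(0),(q.min(0)*1000).round(1),(q.max(0)*1000).round(1))
for n in("top","scene"):
    c=cam(n); m=masks(c)
    for a,ce,_ in blobs(m["red"],15)[:7]: print(n,"red",a,ce.round(0),unproj(c,ce,.14)[0].round(3))
    for a,ce,_ in blobs(m["green"],15)[:4]: print(n,"green",a,ce.round(0),unproj(c,ce,.085)[0].round(3))
E
```

```text
[ 0.55037276 -0.07495663  0.27638439] [7.85954307e-01 6.18284077e-01 2.39597215e-04 7.55052699e-04] 0.04394350533362151 34.99977415893227 [-0.80206396 -0.92007171 -1.11481566] 0.005746024887152343
4503 [343. 354.] [-49.5 -62.1 -26. ] [-35.4 118.5 -26. ]
2465 [281. 266.] [ -3.  -23.2 -26. ] [ 23.1  20.9 -26. ]
335 [371. 306.] [-28.1  40.2 -26. ] [  3.5  50.4 -26. ]
154 [193. 289.] [ -9.2 -50.6 -26. ] [  3.4 -42.4 -26. ]
top red 310 [555. 385.] [ 0.141 -0.643  0.14 ]
top red 278 [512. 219.] [ 0.529 -0.536  0.14 ]
top green 87 [273. 213.] [0.539 0.027 0.085]
scene red 1012 [12. 22.] [ 0.783 -0.773  0.14 ]
scene red 638 [71.  7.] [ 0.644 -0.739  0.14 ]
scene red 257 [143.  60.] [ 0.584 -0.468  0.14 ]
scene red 19 [258. 211.] [0.595 0.015 0.14 ]
scene red 17 [238. 217.] [0.632 0.005 0.14 ]
scene red 17 [267. 248.] [0.626 0.09  0.14 ]
scene green 191 [284. 220.] [0.547 0.035 0.085]
scene green 20 [232. 219.] [ 0.631 -0.027  0.085]
```

Insert is held, underside ≈ 0.25 m. Shifting sideways to uncover the flap for a check.

Emit:
play_rows:
  increments: "0 0 0 0.03 0 0 0.3;0 0 0 0.07 0 0 0.3;0 0 0 0.11 0 0 0.3;0 0 0 0.15 0 0 0.3;0 0 0 0.17 0 0 0.3;0 0 0 0.18 0 0 0.3;0 0 0 0.18 0 0 0.3;0 0 0 0.18 0 0 0.3"

```text
time: 21.05
ee_pos: [0.5932, 0.0986, 0.2774]
eef_rot: [0.786, 0.618, 0.001, 0.002]
ft_force: [-0.3, -1.3, 0.2]
width: 0.0436
grip_force: 35.0
```

```bash
python3 - <<'E'
from h import *
s=read_state();print(s["ee_pos"],s["width"],s["grip_force"],abs(s["joint_vel"]).max())
for n in("top","scene"):
    c=cam(n); m=masks(c)
    for a,ce,_ in blobs(m["red"],8)[:9]: print(n,"red",a,ce.round(0),unproj(c,ce,.14)[0].round(3))
    I=c["color"]
    # flap predicted outline corners at 1.8 rad, and darkness at insert slot block
    for th in (1.3,1.6,1.8,1.9):
        p=[.5324+.2368*.12*np.cos(th),-.1537+.9715*.12*np.cos(th),.065+.12*np.sin(th)]
        print(n,th,proj(c,p)[0].round(0), "tab",proj(c,[.5324+.2368*(.085*np.cos(th)-.026*np.sin(th)),-.1537+.9715*(.085*np.cos(th)-.026*np.sin(th)),.065+.085*np.sin(th)+.026*np.cos(th)])[0].round(0))
E
```

```text
[0.59320216 0.09862373 0.27740418] 0.04364287621654675 34.99970492441207 0.01078687120334616
top red 311 [555. 385.] [ 0.14  -0.643  0.14 ]
top red 278 [512. 219.] [ 0.529 -0.536  0.14 ]
top red 55 [369. 218.] [ 0.525 -0.195  0.14 ]
top red 11 [299. 186.] [ 0.596 -0.033  0.14 ]
top red 9 [262. 187.] [0.591 0.053 0.14 ]
top red 9 [295. 202.] [ 0.558 -0.024  0.14 ]
top 1.3 [339. 208.] tab [353. 214.]
top 1.6 [355. 212.] tab [364. 217.]
top 1.8 [366. 215.] tab [370. 219.]
top 1.9 [370. 217.] tab [373. 220.]
scene red 1015 [12. 22.] [ 0.783 -0.773  0.14 ]
scene red 640 [71.  7.] [ 0.644 -0.739  0.14 ]
scene red 257 [143.  60.] [ 0.584 -0.468  0.14 ]
scene red 19 [258. 211.] [0.595 0.015 0.14 ]
scene red 17 [267. 248.] [0.626 0.09  0.14 ]
scene red 12 [238. 218.] [0.633 0.007 0.14 ]
scene 1.3 [240. 137.] tab [236. 133.]
scene 1.6 [234. 123.] tab [232. 125.]
scene 1.8 [231. 115.] tab [230. 122.]
scene 1.9 [229. 112.] tab [229. 121.]
```

Tab sits at (369,218) in the top view, so the flap is still at ~1.8 rad, and the insert is held still. Handing in.

```bash
python3 -c "
from bench import *
print(close_job())"
```

```text
the job is handed in; nothing more can be done
None
```

The job is handed in: the green relay is plugged in flush and square, the flap stands open at about 1.8 rad, and the yellow insert is held upright and still with its underside about 25 cm above the bench (no verdict came back).

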